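Latch the tube-gluing clamp

ROBOT

A 6-joint arm with a two-finger parallel gripper is mounted at the origin on the work surface. World frame = base frame: x ahead of the robot, y to its left, z up, the work surface at z = 0. Lengths are in m, angles in rad, forces in N, time in s.
With the tool pointing down it reaches from about 0.325 to 0.75 m from the base axis. Payload 7.6 kg.
Tool frame: the origin (TCP) lies at the very end of the fingers, on their centre line; the grasp point (between the pads) lies 19 mm behind it; z points along the fingers, y is the line along which they close (so a half turn about z gives the same grasp; the last joint's range is limited). The gripper opens to 85 mm and grips with 20 to 120 N. Pads are 22 mm wide; open, the fingers measure 114 mm over their backs; the gripper's body (76 mm by 85 mm) begins 54 mm behind the grasp point. The pads swing forward as they close: fully open they stand 13 mm farther back than shut.
Start: joints at [1.183, 0.052, 1.401, -0, 1.689, -0.07], TCP at [0.164, 0.499, 0.231] pointing down, gripper open.
Joint ranges: [-2.9, 2.9], [-0.91, 2.17], [0.12, 2.37], [-1.06, 4.2], [0.26, 2.73], [-2.93, 2.93]. Speed limits (rad/s): [2.57, 2.57, 3.01, 3.14, 3.14, 3.14].

INTERFACE

Orientations are given as a unit quaternion [x, y, z, w].
In Python, from station import arm gives the robot as it stands.
- The arm moves only by the shell command python3 -m crank 'ROWS'. ROWS is JSON, a list of rows, each a list of 7 numbers: the shift along the tool's x, y, z in mm, then the turn, a rotation vector about the tool's x, y, z in rad, then the opening, from 0 (shut) to 1 (fully open). A call has 1 to 10 rows; each row shifts and turns the commanded pose from where the row before left it, along the tool's axes as they then stand; what a row does not reach is not made up. A row lasts 1/8 s, in which the tool goes at most 62.5 mm and 10.7 degrees, less where a joint would pass 70% of its speed; a pose out of reach is approached as far as the arm can. A call with a gripper value outside its range is refused whole. The fingers move at their own pace and stop on an object; the grip force is fixed at half the most. Time passes only in rows, so rows that do not move let the fingers close. It gives the time, the measured TCP pose, the force, the opening and the grip force at its end, in the units of the state.
- arm.get_state(): the state, without advancing time (a new reading comes with each control period).
- arm.read_camera(name): name is "side" or "top" or "wrist"; returns a dict with "image" (400x640x3 uint8, red, green, blue), "mtx" (3x3 intrinsics, pixels), "origin" and "attitude" of the camera in the world. Camera axes: x right, y up, looking along -z (the intrinsics and any distortion apply to the point x, -y, -z); pixel columns grow to the right and rows downward; lengths in m; the calibration is good to about 2 mm. A picture is of the moment at which its call begins. There is no depth.
- arm.finish_job(): hands the job in; it is judged then, once.
Trained networks look in a picture, given as the dict that the camera call returned (one of the last four; its "shot" number tells which), for a name from the list of things; names that differ only in an ending like _2 or _b are one class to them, and where a whole thing is asked for, a point or a joint stands for the part that bears it (a point fixed in the world has none). Each returns a list of dicts, best first, with "p" (0 to 1); they miss things now and then, are a little off and sometimes report something else, mostly with a low value. They report only what shows in the picture. A call takes as long as a camera call.
- arm.find_in(picture, name): "box" ([centre column, centre row, width, height] in pixels, round what is visible of it).
- arm.mark_of(picture, name): "uv" ([column, row] in pixels: a listed point, or the origin of a listed thing).
The state is a dict: "time_s": time; "joint_pos": joint angles; "qd": joint speeds; "effort": joint torques, N m; "tcp_pos": TCP position; "tool_rot": TCP orientation; "contact_force": force on the tool from outside, world axes, zero at the start; "ft_torque": the same for the moment, N m; "opening": finger opening in m; "gripper_force": force on a finger pad.
Only numpy, scipy, OpenCV 4.12 (cv2) and the standard library are available. Lean on these libraries where they do the work, as an engineer would, in place of code of your own. Each camera call takes 0.05 s, during which the arm holds its last target. There are 200 camera calls.

TASK

A freshly glued cardboard tube lies in the wooden clamping jig. Take the steel wire loop by its yellow knob, hook its cross wire over the keeper on the jaw so that the wire lies behind the post and under the lip while the lever is still up, then press the red lever gently down past centre until it is fully home on its rubber stop and bear on it there with a steady 20 N or so for a second (never 30 N) to bed the glue joint, so that the jaw stays drawn tight onto the tube. Never force the wire or the lever, leave the tube, the glue bottle and the egg carton around the jig where they stand, and let go of everything.

Things in the scene. Friction and masses are not known exactly. Their poses are not given: they have to be found in the camera images.
- jig: Pale wooden board 130 (x) by 225 (y) by 18 mm, fixed, y -85 to 140, with a glued cardboard tube (40 mm across, lying across the board at y 42, top z 58) between fence and jaw. Origin on the table under the lever pivot; +y runs from lever to jaw and keeper (draw line), x across, z up. Latch parts are centred on x 0 and pass each other freely; only the wire loop meets the keeper.
- pivot (a point): Lever's pivot, axis along the jig's x, 75 mm above the jig's origin.
- lever (a joint): Lever angle, rad: 0 closed, flat along the jig's -y on its hard rubber stop; 1.57 upright; grows towards the jaw, up to 2.2. Stiff pivot (0.08 N m), stays where left. Arm 16 mm wide, tip 68 mm from the pivot. At angle q the loop's pin lies at y = -22 cos(q-0.17), z = 75 + 22 sin(q-0.17) mm in the jig frame; centre is passed at about q = 0.17.
- lever_grip: Red plastic end of the lever, 22 mm wide, 10 thick, 30 to 68 mm from the pivot. Origin on the pivot; -y points to the tip, +z is the pressing face (up when closed, towards the jaw when upright). Cracks if pushed with over 30 N; home, bear on it with 20 N (13 to 27) for a second. Pressed 50 mm from the pivot, closing with the wire hooked takes about 5 to 12 N, falling off near centre before the hard stop.
- grip_mid (a point): Middle of the pressing face of the red grip, 50 mm from the pivot, 5 mm off the lever's mid-plane.
- bail: Wire loop (bail) of 5 mm steel wire, hinged on the lever's pin (origin); +y runs along its two legs, 34 mm apart, to the cross wire 100 mm away. Stiff hinge (0.05 N m), stays where left. A 12 mm wide tongue runs 18 mm on from the cross wire, sloping up, and carries the knob's stalk. The wire bends if forced against the keeper with over 25 N while the lever is up (beyond 1.2 rad).
- bar_mid (a point): Middle of the loop's cross wire (centre of the 5 mm wire; it runs along x, 34 mm long).
- bail_knob (a point): Centre of the yellow knob, a cylinder 18 mm across and 16 mm long, axis along x, to be pinched on its two end faces. In the loop's frame 16 mm beyond the cross wire (+y) and 30 mm above it (+z).
- keeper: Keeper on the jaw; axes as the jig's, origin at the jig's while undrawn. Steel deck 60 mm wide, y 76 to 127, top z 71.5. On it a blue post 16 mm wide, y 76 to 84.5, with a lip overhanging away from the lever: y 76 to 91, underside z 79, top z 85. The wire comes down on the deck beyond the lip (wire centre beyond y 93.5), then slides back towards the lever under the lip to the post.
- keeper_seat (a point): Where the cross wire's centre lies when hooked: against the post, on the deck, under the lip (y 87, z 74 mm in the keeper's frame; axes as the jig's). Deck top 2.5 mm below, lip edge 4 mm further in +y.
- jaw (a joint): How far the jaw (brown wooden block with cork face, carrying the keeper) is drawn towards the lever, m: 0 open, about 0.008 when latched. Return spring 4 N per mm. With the wire hooked the slack is taken up at a lever angle of about 1.1 rad.
- tube: Loose bystander: upright cardboard tube, 44 mm across, 95 tall; origin at its foot. Stands on the table on the jig's +x side.
- glue: Loose bystander: white glue bottle with orange cap, 38 mm across, 100 tall; origin at its foot. On the jig's +x side.
- carton: Loose bystander: grey-brown egg carton, open tray 100 by 150 by 45 mm with dividers; origin at its foot. On the jig's -x side.

How it is judged:
By the outcome, as a careful person would: the job done as asked, in the order asked, and still so for the second after the job is handed in, with the robot touching nothing.
It also fails if it takes over 72 s, if anything falls off the work surface, if the arm or the gripper's body presses on something with over 40 N, if the wrist force passes 120 N, or if a joint passes its speed limit or range.

## Working session

There is one attempt and no reset: what is moved stays moved. The work goes in short steps, Python scripts to look and compute and a shell command to move; the robot and the scene stay as the last step left them, time stands still between calls to the robot, and variables do not carry over. Pictures are saved under pics/ and viewed, at most 10 in all, crops included, and the job is handed in when it is done.

```bash
mkdir -p pics; ls; cat > h.py <<'E'
import numpy as np, cv2
from station import arm
from scipy.spatial.transform import Rotation as R
def att(c):
    a=np.array(c["attitude"],float)
    return R.from_quat(a).as_matrix() if a.size==4 else a.reshape(3,3)
def ray(c,uv):
    d=c.get("dist"); p=cv2.undistortPoints(np.array([[uv]],float),np.array(c["mtx"]),None if d is None else np.array(d))[0,0]
    v=att(c)@np.array([p[0],-p[1],-1]); return np.array(c["origin"]),v/np.linalg.norm(v)
def tri(rs):
    A=sum(np.eye(3)-np.outer(v,v) for o,v in rs); b=sum((np.eye(3)-np.outer(v,v))@o for o,v in rs)
    p=np.linalg.solve(A,b); return p,[np.linalg.norm(np.cross(p-o,v))*1e3 for o,v in rs]
def proj(c,P):
    q=att(c).T@(np.array(P)-np.array(c["origin"])); K=np.array(c["mtx"]); return K[:2,:2]@np.array([q[0]/-q[2],-q[1]/-q[2]])+K[:2,2]
def save(c,n): cv2.imwrite("pics/"+n,c["image"][:,:,::-1])
E
python3 - <<'E'
from h import *
np.set_printoptions(precision=4,suppress=True)
C={n:arm.read_camera(n) for n in("side","top","wrist")}
for n,c in C.items():
    save(c,n+"0.png"); print(n,[k for k in c],c["origin"],c["attitude"],c["mtx"])
for t in["jig","pivot","grip_mid","bar_mid","bail_knob","keeper_seat","lever_grip","bail","keeper","tube","glue","carton"]:
    print(t,{n:[(np.round(m["uv"]),round(m["p"],2)) for m in arm.mark_of(c,t)[:2]] for n,c in C.items()})
cv2.imwrite("pics/a0.png",np.vstack([C["side"]["image"],C["top"]["image"]])[:,:,::-1][:, :])
s=arm.get_state();print(s)
E
```

```text
pics
side ['image', 'mtx', 'origin', 'attitude', 'shot'] [ 0.3244 -0.5058  0.4806] [ 0.4554 -0.1058 -0.1993  0.8612] [[505.0429   0.     312.8504]
 [  0.     505.0429 208.549 ]
 [  0.       0.       1.    ]]
top ['image', 'mtx', 'origin', 'attitude', 'shot'] [ 0.512  -0.002   0.8918] [ 0.0085 -0.0265 -0.6996  0.714 ] [[462.2011   0.     320.7496]
 [  0.     462.2011 203.1327]
 [  0.       0.       1.    ]]
wrist ['image', 'mtx', 'origin', 'attitude', 'shot'] [0.0886 0.5236 0.3723] [-0.1279 -0.092   0.5791  0.7999] [[299.9557   0.     323.9645]
 [  0.     299.9557 211.5336]
 [  0.       0.       1.    ]]
jig {'side': [(array([314., 313.]), 0.73), (array([379., 257.]), 0.72)], 'top': [(array([353., 215.]), 0.85)], 'wrist': []}
pivot {'side': [(array([316., 267.]), 0.63), (array([380., 260.]), 0.26)], 'top': [(array([356., 214.]), 0.8)], 'wrist': []}
grip_mid {'side': [(array([309., 230.]), 0.97)], 'top': [(array([353., 212.]), 0.57)], 'wrist': []}
bar_mid {'side': [(array([295., 181.]), 0.85)], 'top': [(array([325., 145.]), 0.58), (array([315., 206.]), 0.57)], 'wrist': []}
bail_knob {'
[... 661 characters left out ...]
array([291., 229.]), 0.74)], 'top': [(array([384., 149.]), 0.57)], 'wrist': []}
carton {'side': [(array([192., 311.]), 0.96), (array([294., 229.]), 0.56)], 'top': [(array([314., 290.]), 0.75)], 'wrist': []}
{'time_s': 1.95, 'joint_pos': array([ 1.1827,  0.0522,  1.4007, -0.    ,  1.6886, -0.0703]), 'qd': array([-0.0006,  0.0011, -0.0008, -0.0004, -0.0009, -0.0004]), 'effort': array([ -0.    , -38.1533, -36.0308,  -0.0001,   0.0001,   0.    ]), 'tcp_pos': array([0.1641, 0.4987, 0.2313]), 'tool_rot': array([0.1583, 0.9874, 0.0001, 0.    ]), 'contact_force': array([ 0.1996, -0.6447, -0.2503]), 'ft_torque': array([ 0.0583, -0.0117, -0.0289]), 'gripper_force': 0.0, 'opening': 0.08512942685779767}
```

```bash
python3 - <<'E'
from h import *
np.set_printoptions(precision=4,suppress=True)
C={n:arm.read_camera(n) for n in("side","top")}
M={"jig":((314,313),(353,215)),"pivot":((316,267),(356,214)),"grip":((309,230),(353,212)),"bar":((295,181),(315,206)),"knob":((292,157),(317,207)),"seat":((292,230),(307,210)),"tube":((380,259),(329,144)),"glue":((419,307),(384,149)),"carton":((192,311),(314,290))}
for k,(a,b) in M.items(): print(k,*tri([ray(C["side"],a),ray(C["top"],b)]))
E
```

```text
jig [ 0.5333 -0.0867 -0.0029] [np.float64(1.601346662852751), np.float64(1.6013466628528044)]
pivot [ 0.5348 -0.0853  0.0741] [np.float64(0.04012689283307219), np.float64(0.04012689283300313)]
grip [ 0.534  -0.0741  0.1235] [np.float64(2.7956934581952115), np.float64(2.795693458195228)]
bar [ 0.5431 -0.011   0.1542] [np.float64(0.9170836707590398), np.float64(0.9170836707590634)]
knob [ 0.5395 -0.0133  0.1902] [np.float64(1.541802688097975), np.float64(1.5418026880978897)]
seat [0.5408 0.0015 0.0703] [np.float64(0.6481209017806966), np.float64(0.6481209017807609)]
tube [ 0.6685 -0.0364  0.0013] [np.float64(3.509105350056411), np.float64(3.5091053500565206)]
glue [ 0.6609 -0.1432  0.003 ] [np.float64(3.6831823969385082), np.float64(3.683182396938106)]
carton [ 0.3895 -0.0147 -0.0011] [np.float64(0.003911768346456545), np.float64(0.0039117683464144504)]
```

View pics/side0.png

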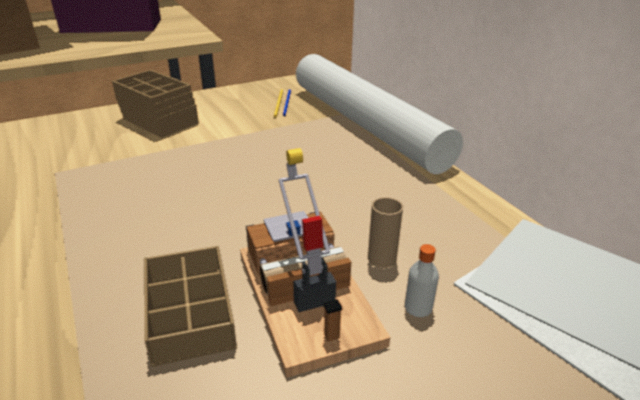

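View pics/top0.png

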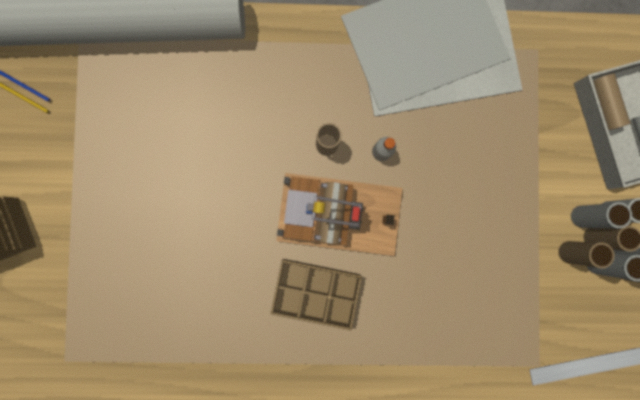

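```bash
cat >> h.py <<'E'
from scipy.linalg import logm,expm
def pose(yaw,tilt,P,back=0):
    """tool closing axis along jig x (yaw deg: jig y turned toward +x), fingers tilted toward jig +y by tilt deg; point 'back' m ahead of TCP lies at P"""
    a,t=np.radians([yaw,tilt]); u=np.array([np.sin(a),np.cos(a),0]); v=np.array([np.cos(a),-np.sin(a),0])
    z=u*np.sin(t)-np.array([0,0,1])*np.cos(t); T=np.eye(4); T[:3,:3]=np.c_[np.cross(v,z),v,z]; T[:3,3]=np.array(P)-back*z; return T
def cur():
    s=arm.get_state(); T=np.eye(4); T[:3,:3]=R.from_quat(s["tool_rot"]).as_matrix(); T[:3,3]=s["tcp_pos"]; return T
def plan(A,B,n):
    S=expm(np.real(logm(np.linalg.inv(A)@B))/n); r=R.from_matrix(S[:3,:3]).as_rotvec()
    print(n,"x",np.round(S[:3,3]*1e3,1),np.round(r,4),"mm/row %.1f deg/row %.2f"%(np.linalg.norm(S[:3,3])*1e3,np.degrees(np.linalg.norm(r))))
E
python3 - <<'E'
from h import *
plan(cur(),pose(4.5,20,[.5395,-.0133,.190],.10),10)
E
```

```text
10 x [-69.7  -3.5 -16.5] [-0.0232  0.0296  0.1317] mm/row 71.7 deg/row 7.85
```

```bash
python3 -m crank '[[-58,-3,-14,-0.0193,0.0247,0.11,1],[-58,-3,-14,-0.0193,0.0247,0.11,1],[-58,-3,-14,-0.0193,0.0247,0.11,1],[-58,-3,-14,-0.0193,0.0247,0.11,1],[-58,-3,-14,-0.0193,0.0247,0.11,1],[-58,-3,-14,-0.0193,0.0247,0.11,1],[-58,-3,-14,-0.0193,0.0247,0.11,1],[-58,-3,-14,-0.0193,0.0247,0.11,1],[-58,-3,-14,-0.0193,0.0247,0.11,1],[-58,-3,-14,-0.0193,0.0247,0.11,1]]'
python3 -m crank '[[-58,-3,-14,-0.0193,0.0247,0.11,0.6],[-58,-3,-14,-0.0193,0.0247,0.11,0.6],[0,0,0,0,0,0,0.6]]'
python3 - <<'E'
from h import *
np.set_printoptions(precision=4,suppress=True)
C={n:arm.read_camera(n) for n in("side","top","wrist")}
save(C["wrist"],"w1.png")
for t in["pivot","grip_mid","bar_mid","bail_knob","keeper_seat"]:
    m={n:(arm.mark_of(c,t) or [None])[0] for n,c in C.items()}
    print(t,{n:(np.round(x["uv"],1),round(x["p"],2)) for n,x in m.items() if x})
    g={n:x for n,x in m.items() if x and x["p"]>.4}
    if len(g)>1:
        print("   ",*tri([ray(C[n],x["uv"]) for n,x in g.items()]))
plan(cur(),pose(4.5,20,[.5395,-.0133,.190],.019),3)
print(cur())
E
```

```text
time_s: 3.3
tcp_pos: [0.5251, 0.0651, 0.2932]
tool_rot: [0.648, 0.747, 0.109, -0.101]
contact_force: [0.3, 0.7, -0.1]
opening: 0.0852
gripper_force: 0.0
time_s: 3.68
tcp_pos: [0.5285, -0.0558, 0.2832]
tool_rot: [0.727, 0.665, 0.127, -0.119]
contact_force: [0.5, 0.5, -0.0]
opening: 0.0512
gripper_force: 0.0
pivot {'side': (array([316. , 268.9]), 0.59), 'top': (array([357.4, 216.3]), 0.67), 'wrist': (array([329.4, 267. ]), 0.76)}
    [ 0.5329 -0.0856  0.0715] [np.float64(1.665748783107469), np.float64(3.2863474811285083), np.float64(3.1378403192491264)]
grip_mid {'side': (array([309.6, 228. ]), 0.72), 'wrist': (array([328.5, 268.3]), 0.53)}
    [ 0.5317 -0.0751  0.1276] [np.float64(0.4130612832507666), np.float64(0.41306128325074065)]
bar_mid {'side': (array([291.2, 177.7]), 0.57), 'top': (array([316.3, 208.1]), 0.72), 'wrist': (array([329.1, 204.9]), 0.89)}
    [ 0.5383 -0.0118  0.1609] [np.float64(1.4273189749122073), np.float64(2.6392274174654253), np.float64(1.3485309313233196)]
bail_knob {'side': (array([291.3, 154.9]), 0.8), 'top': (array([318.9, 208.3]), 0.97), 'wrist': (array([331.1, 211.3]), 0.85)}
    [ 0.5375 -0.017   0.1952] [np.float64(1.9311736726032025), np.float64(1.3337282235183383), np.float64(1.104924085073132)]
keeper_seat {'side': (array([292.4, 228.6]), 0.96), 'top': (array([307.3, 210.7]), 0.74), 'wrist': (array([330.6, 201.1]), 0.72)}
    [ 0.5406 -0.0002  0.0738] [np.float64(0.7743897037617516), np.float64(2.2085613225723755), np.float64(1.5112436602217436)]
3 x [ 1.5  2.5 27.7] [-0.0001 -0.     -0.001 ] mm/row 27.9 deg/row 0.06
[[ 0.0767  0.9967  0.0265  0.5288]
 [ 0.9365 -0.0811  0.3411 -0.0519]
 [ 0.3421 -0.0014 -0.9397  0.2844]
 [ 0.      0.      0.      1.    ]]
```

View pics/w1.png

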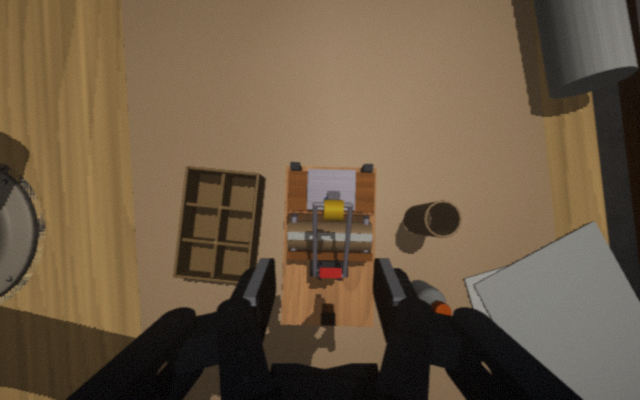

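```bash
python3 -m crank '[[2,2,24,0,0,0,0.6],[2,2,24,0,0,0,0.6],[0,0,0,0,0,0,0.6]]'
python3 - <<'E'
from h import *
np.set_printoptions(precision=4,suppress=True)
C={n:arm.read_camera(n) for n in("side","top","wrist")}
cv2.imwrite("pics/w2.png",np.hstack([C["wrist"]["image"][100:400,150:500],C["side"]["image"][60:360,180:430]])[:,:,::-1])
m={n:(arm.mark_of(c,"bail_knob") or [None])[0] for n,c in C.items()}
print({n:(x["uv"],x["p"]) for n,x in m.items() if x})
P,e=tri([ray(C[n],x["uv"]) for n,x in m.items() if x]); print(P,e)
T=cur(); print("knob in tool frame",np.linalg.inv(T)@np.r_[P,1]); print("axis px",proj(C["wrist"],(T@[0,0,.019,1])[:3]),proj(C["wrist"],T[:3,3]))
plan(T,pose(4.6,20,P,.019),2)
E
```

```text
time_s: 4.95
tcp_pos: [0.5337, -0.0315, 0.239]
tool_rot: [0.724, 0.667, 0.126, -0.12]
contact_force: [0.9, -0.4, 0.9]
opening: 0.0512
gripper_force: 0.0
{'side': ([295.2, 154.8], 0.56), 'top': ([320.4, 206.9], 0.59), 'wrist': ([326.2, 237.3], 0.66)}
[ 0.5395 -0.0181  0.1953] [np.float64(0.4115990038754562), np.float64(1.6829606456280686), np.float64(2.091278012621812)]
knob in tool frame [-0.002   0.0036  0.0487  1.    ]
axis px [323.5813 255.309 ] [323.526  271.3807]
2 x [-1.   1.8 14.8] [ 0.0004  0.0002 -0.0006] mm/row 15.0 deg/row 0.04
```

View pics/w2.png

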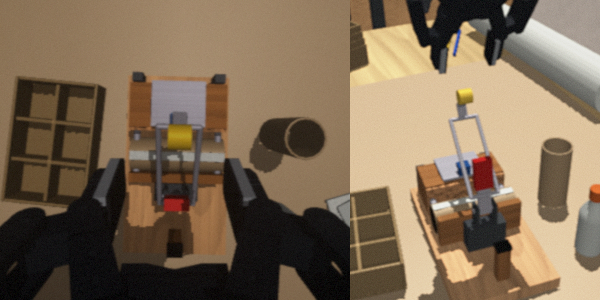

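```bash
python3 -m crank '[[-1,1.2,15,0,0,0,0.6],[-1,1.2,14,0,0,0,0.6],[0,0,0,0,0,0,0.35],[0,0,0,0,0,0,0.35]]'
python3 - <<'E'
from h import *
c=arm.read_camera("wrist"); s=arm.read_camera("side")
cv2.imwrite("pics/w3.png",np.hstack([c["image"][100:400,150:500],s["image"][60:360,180:430]])[:,:,::-1])
print(cur())
E
```

```text
time_s: 5.75
tcp_pos: [0.5375, -0.0241, 0.2127]
tool_rot: [0.724, 0.667, 0.127, -0.118]
contact_force: [-1.1, -0.8, 0.1]
opening: 0.03
gripper_force: 0.0
[[ 7.63490585e-02  9.96706989e-01  2.73129907e-02  5.37620122e-01]
 [ 9.36602959e-01 -8.10862541e-02  3.40881088e-01 -2.42786805e-02]
 [ 3.41973271e-01 -4.44522236e-04 -9.39709574e-01  2.13225253e-01]
 [ 0.00000000e+00  0.00000000e+00  0.00000000e+00  1.00000000e+00]]
```

View pics/w3.png

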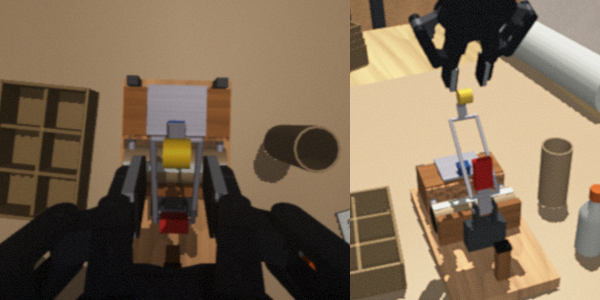

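```bash
python3 -m crank '[[0,0.5,19,0,0,0,0.35],[0,0,19,0,0,0,0.35],[0,0,0,0,0,0,0.35]]'
python3 - <<'E'
from h import *
c=arm.read_camera("wrist"); s=arm.read_camera("side")
cv2.imwrite("pics/w4.png",np.hstack([c["image"][100:400,150:500],s["image"][60:360,180:430]])[:,:,::-1])
print(cur())
E
```

```text
time_s: 6.22
tcp_pos: [0.5377, -0.0104, 0.1743]
tool_rot: [0.724, 0.667, 0.126, -0.12]
contact_force: [1.1, -0.1, 0.0]
opening: 0.0301
gripper_force: 0.0
[[ 0.07654332  0.99673203  0.02581451  0.53881328]
 [ 0.93649325 -0.08075568  0.34126078 -0.01108485]
 [ 0.34223021 -0.00194612 -0.93961412  0.17674543]
 [ 0.          0.          0.          1.        ]]
```

View pics/w4.png

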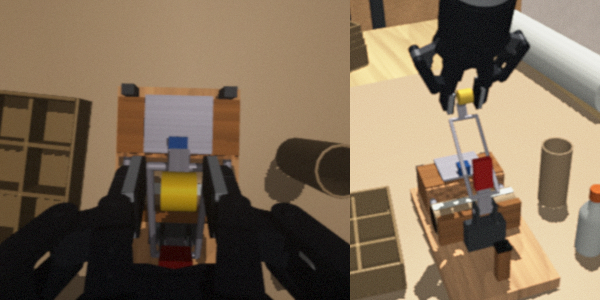

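```bash
python3 -m crank '[[0,0.5,0,0,0,0,0.1],[0,0,0,0,0,0,0.0],[0,0,0,0,0,0,0.0],[0,0,0,0,0,0,0.0]]'
python3 - <<'E'
from h import *
np.set_printoptions(precision=4,suppress=True)
T=cur(); print(T)
C={n:arm.read_camera(n) for n in("side","top","wrist")}
for t in["pivot","grip_mid","bar_mid","keeper_seat"]:
    m={n:(arm.mark_of(c,t) or [None])[0] for n,c in C.items()}
    g={n:x for n,x in m.items() if x and x["p"]>.4}
    if len(g)>1: print(t,list(g),*tri([ray(C[n],x["uv"]) for n,x in g.items()]))
print("knob", (T@[0,0,-.019,1])[:3])
E
```

```text
time_s: 6.82
tcp_pos: [0.5397, -0.0113, 0.1776]
tool_rot: [0.724, 0.667, 0.128, -0.118]
contact_force: [0.5, 1.3, 2.4]
opening: 0.0148
gripper_force: 58.9
[[ 0.0764  0.9967  0.0276  0.5397]
 [ 0.9365 -0.0812  0.3412 -0.0113]
 [ 0.3423 -0.0002 -0.9396  0.1776]
 [ 0.      0.      0.      1.    ]]
pivot ['side', 'wrist'] [ 0.5321 -0.0865  0.074 ] [np.float64(1.0597391089622379), np.float64(1.0597391089622896)]
grip_mid ['side', 'wrist'] [ 0.525  -0.1113  0.0259] [np.float64(5.103551715770747), np.float64(5.1035517157707755)]
bar_mid ['side', 'top', 'wrist'] [ 0.5401 -0.0103  0.1601] [np.float64(1.7755149307678892), np.float64(1.7040927874560825), np.float64(0.49518252091078235)]
keeper_seat ['side', 'top', 'wrist'] [ 0.5344 -0.0283  0.1051] [np.float64(11.355718210748218), np.float64(31.30898617913739), np.float64(28.292923040946174)]
knob [ 0.5392 -0.0178  0.1954]
```

```bash
cat >> h.py <<'E'
a_=np.radians(4.6); U=np.array([np.sin(a_),np.cos(a_),0]); V=np.array([np.cos(a_),-np.sin(a_),0]); O=np.array([.5335,-.0857,0])
def W(y,z,x=0): return O+U*y*1e-3+V*x*1e-3+np.array([0,0,z*1e-3])
def J(P): d=np.array(P)-O; return np.round(np.array([d@V,d@U,d[2]])*1e3,1)
def rotabout(T,y,z,deg):
    M=np.eye(4); M[:3,:3]=R.from_rotvec(V*np.radians(deg)).as_matrix(); p=W(y,z); M[:3,3]=p-M[:3,:3]@p; return M@T
E
python3 - <<'E'
from h import *
T=cur(); B=rotabout(T,-1.1,97,-45); plan(T,B,9); print(J((B@[0,0,-.019,1])[:3]),J((T@[0,0,-.019,1])[:3]))
E
```

```text
9 x [ 3.9 -0.   8.8] [-0.0001 -0.0873  0.    ] mm/row 9.6 deg/row 5.00
[  0.2 117.5 117.4] [  0.2  68.3 195.3]
```

```bash
python3 -m crank '[[3.9,0,8.8,0,-0.0873,0,0],[3.9,0,8.8,0,-0.0873,0,0],[3.9,0,8.8,0,-0.0873,0,0],[3.9,0,8.8,0,-0.0873,0,0],[3.9,0,8.8,0,-0.0873,0,0]]'
python3 -m crank '[[3.9,0,8.8,0,-0.0873,0,0],[3.9,0,8.8,0,-0.0873,0,0],[3.9,0,8.8,0,-0.0873,0,0],[3.9,0,8.8,0,-0.0873,0,0],[0,0,0,0,0,0,0]]'
python3 - <<'E'
from h import *
np.set_printoptions(precision=4,suppress=True)
T=cur(); print("knob",J((T@[0,0,-.019,1])[:3]), "tilt",np.degrees(np.arcsin(T[:3,2]@U)))
C={n:arm.read_camera(n) for n in("side","top","wrist")}
for t in["bar_mid","grip_mid","keeper_seat"]:
    m={n:(arm.mark_of(c,t) or [None])[0] for n,c in C.items()}
    g={n:x for n,x in m.items() if x and x["p"]>.4}
    if len(g)>1:
        P,e=tri([ray(C[n],x["uv"]) for n,x in g.items()]); print(t,list(g),J(P),np.round(e,1))
s=cv2.resize(C["side"]["image"][120:320,220:400],None,fx=2.5,fy=2.5); w=C["wrist"]["image"][100:400,200:450]; w=cv2.copyMakeBorder(w,0,200,0,0,0)
cv2.imwrite("pics/w5.png",np.hstack([s,w])[:,:,::-1])
E
```

```text
time_s: 8.2
tcp_pos: [0.5419, 0.0148, 0.137]
tool_rot: [0.734, 0.677, -0.034, 0.031]
contact_force: [2.6, -1.8, 0.4]
opening: 0.0148
gripper_force: 58.6
time_s: 8.82
tcp_pos: [0.5424, 0.0229, 0.0983]
tool_rot: [0.716, 0.663, -0.161, 0.147]
contact_force: [5.8, -0.3, 1.4]
opening: 0.0149
gripper_force: 59.1
knob [  0.2 117.  115.5] tilt -25.19556386821735
bar_mid ['side', 'top', 'wrist'] [ 3.2 95.6 82.8] [2.2 5.  2.8]
grip_mid ['side', 'top'] [  1.5  10.3 123.5] [3.4 3.4]
keeper_seat ['side', 'top', 'wrist'] [-0.2 83.1 70.7] [0.6 3.3 2.8]
```

View pics/w5.png

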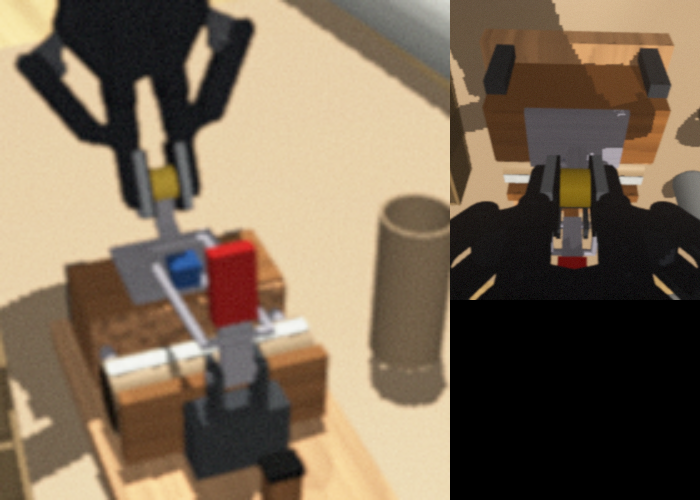

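```bash
python3 -m crank '[[3,0.5,2.9,0,-0.0349,0,0],[1.6,0,3.5,0,-0.0349,0,0],[1.6,0,3.5,0,-0.0349,0,0],[0,0,0,0,0,0,0]]'
python3 -m crank '[[0.8,0,1.8,0,-0.0175,0,0],[0,0,0,0,0,0,0]]'
python3 - <<'E'
from h import *
T=cur(); print("knob",J((T@[0,0,-.019,1])[:3]), "tilt",np.degrees(np.arcsin(T[:3,2]@U)))
E
```

```text
time_s: 9.93
tcp_pos: [0.5426, 0.0238, 0.0873]
tool_rot: [0.708, 0.654, -0.198, 0.181]
contact_force: [5.5, -1.9, -0.2]
opening: 0.0153
gripper_force: 58.9
time_s: 10.18
tcp_pos: [0.5426, 0.0237, 0.0858]
tool_rot: [0.706, 0.652, -0.204, 0.187]
contact_force: [5.1, -1.4, -0.7]
opening: 0.0146
gripper_force: 58.9
knob [  0.3 119.9 101.9] tilt -32.08233961865061
```

```bash
python3 -m crank '[[0.5,0,0.9,0,-0.01,0,0],[0,0,0,0,0,0,0]]'
python3 -m crank '[[0.5,0,0.9,0,-0.01,0,0],[0,0,0,0,0,0,0]]'
python3 -m crank '[[0.5,0,0.9,0,-0.01,0,0],[0,0,0,0,0,0,0]]'
```

```text
time_s: 10.42
tcp_pos: [0.5428, 0.0236, 0.0856]
tool_rot: [0.706, 0.651, -0.207, 0.19]
contact_force: [3.5, -1.2, 2.6]
opening: 0.0147
gripper_force: 59.4
time_s: 10.68
tcp_pos: [0.5428, 0.0234, 0.0855]
tool_rot: [0.705, 0.649, -0.21, 0.194]
contact_force: [0.2, -0.8, 8.7]
opening: 0.0145
gripper_force: 60.0
time_s: 10.92
tcp_pos: [0.5431, 0.0233, 0.0853]
tool_rot: [0.704, 0.648, -0.214, 0.197]
contact_force: [-1.3, -0.3, 11.6]
opening: 0.0147
gripper_force: 60.7
```

```bash
python3 -m crank '[[-0.4,0,-0.7,0,0,0,0],[-1.7,0,1.1,0,0.005,0,0],[-1.7,0,1.1,0,0.005,0,0],[0,0,0,0,0,0,0]]'
python3 -m crank '[[-1.7,0,1.1,0,0.005,0,0],[-1.7,0,1.1,0,0.005,0,0],[0,0,0,0,0,0,0]]'
python3 - <<'E'
from h import *
T=cur(); print("knob",J((T@[0,0,-.019,1])[:3]), "tilt",np.degrees(np.arcsin(T[:3,2]@U)))
E
```

```text
time_s: 11.42
tcp_pos: [0.5431, 0.0212, 0.0853]
tool_rot: [0.705, 0.65, -0.208, 0.193]
contact_force: [2.4, 8.9, 7.8]
opening: 0.0147
gripper_force: 60.8
time_s: 11.8
tcp_pos: [0.5428, 0.0173, 0.0854]
tool_rot: [0.706, 0.651, -0.204, 0.19]
contact_force: [0.9, 10.0, 8.3]
opening: 0.0143
gripper_force: 61.0
knob [  0.9 113.6 101.4] tilt -32.389812209734146
```

```bash
python3 -m crank '[[-1.9,0,0.8,0,0.005,0,0],[-0.8,0,0.5,0,0.003,0,0],[0,0,0,0,0,0,0]]'
python3 -m crank '[[-0.8,0,0.5,0,0.003,0,0],[0,0,0,0,0,0,0]]'
python3 - <<'E'
from h import *
T=cur(); print("knob",J((T@[0,0,-.019,1])[:3]), "tilt",np.degrees(np.arcsin(T[:3,2]@U)))
C={n:arm.read_camera(n) for n in("side","top")}
for t in["bar_mid","grip_mid"]:
    m={n:(arm.mark_of(c,t) or [None])[0] for n,c in C.items()}
    g={n:x for n,x in m.items() if x and x["p"]>.4}
    if len(g)>1:
        P,e=tri([ray(C[n],x["uv"]) for n,x in g.items()]); print(t,list(g),J(P),np.round(e,1))
    else: print(t,m)
E
```

```text
time_s: 12.18
tcp_pos: [0.5424, 0.0144, 0.0855]
tool_rot: [0.707, 0.652, -0.202, 0.187]
contact_force: [0.3, 9.3, 7.7]
opening: 0.0146
gripper_force: 60.9
time_s: 12.42
tcp_pos: [0.5424, 0.0136, 0.0856]
tool_rot: [0.707, 0.652, -0.201, 0.186]
contact_force: [0.9, 9.6, 7.4]
opening: 0.0144
gripper_force: 61.0
knob [  0.9 109.7 101.8] tilt -31.74460176514245
bar_mid ['side', 'top'] [ 1.  87.4 73. ] [2.3 2.3]
grip_mid ['side', 'top'] [  0.6  -8.9 122.4] [4.9 4.9]
```

```bash
python3 -m crank '[[-0.8,0,0.5,0,0.003,0,0],[0,0,0,0,0,0,0]]'
python3 -m crank '[[-0.4,0,0.3,0,0.0,0,0],[0,0,0,0,0,0,0]]'
python3 -m crank '[[-0.4,0,0.3,0,0.0,0,0],[0,0,0,0,0,0,0]]'
```

```text
time_s: 12.98
tcp_pos: [0.5423, 0.0128, 0.0857]
tool_rot: [0.707, 0.653, -0.199, 0.185]
contact_force: [1.4, 10.2, 9.0]
opening: 0.0149
gripper_force: 61.0
time_s: 13.22
tcp_pos: [0.5423, 0.0124, 0.0857]
tool_rot: [0.707, 0.653, -0.199, 0.185]
contact_force: [0.7, 12.0, 8.1]
opening: 0.0147
gripper_force: 61.2
time_s: 13.48
tcp_pos: [0.5423, 0.0121, 0.0857]
tool_rot: [0.707, 0.653, -0.199, 0.185]
contact_force: [-0.2, 12.8, 8.8]
opening: 0.0147
gripper_force: 61.3
```

```bash
python3 -m crank '[[-0.4,0,0.3,0,0.0,0,0],[0,0,0,0,0,0,0]]'
python3 -m crank '[[-0.4,0,0.3,0,0.0,0,0],[0,0,0,0,0,0,0]]'
python3 - <<'E'
from h import *
T=cur(); print("knob",J((T@[0,0,-.019,1])[:3]), "tilt",np.degrees(np.arcsin(T[:3,2]@U)))
c=arm.read_camera("side"); t=arm.read_camera("top"); w=arm.read_camera("wrist")
s=cv2.resize(c["image"][170:320,230:370],None,fx=3.3,fy=3.3); w=cv2.copyMakeBorder(w["image"][100:400,200:450],0,s.shape[0]-300,0,0,0)
cv2.imwrite("pics/w6.png",np.hstack([s,w])[:,:,::-1])
for n in ["bar_mid","grip_mid"]:
    m=[(arm.mark_of(x,n) or [None])[0] for x in (c,t)]
    if all(m): print(n,J(tri([ray(x,y["uv"]) for x,y in zip((c,t),m)])[0]))
E
```

```text
time_s: 13.72
tcp_pos: [0.5423, 0.0117, 0.0857]
tool_rot: [0.707, 0.653, -0.199, 0.185]
contact_force: [0.5, 12.3, 9.4]
opening: 0.0147
gripper_force: 61.3
time_s: 13.98
tcp_pos: [0.5423, 0.0113, 0.0858]
tool_rot: [0.707, 0.653, -0.199, 0.185]
contact_force: [0.3, 13.7, 10.1]
opening: 0.0149
gripper_force: 61.4
knob [  0.9 107.4 102. ] tilt -31.512241088459405
bar_mid [ 3.1 88.9 70.8]
grip_mid [  1.5 -14.4 120.2]
```

View pics/w6.png

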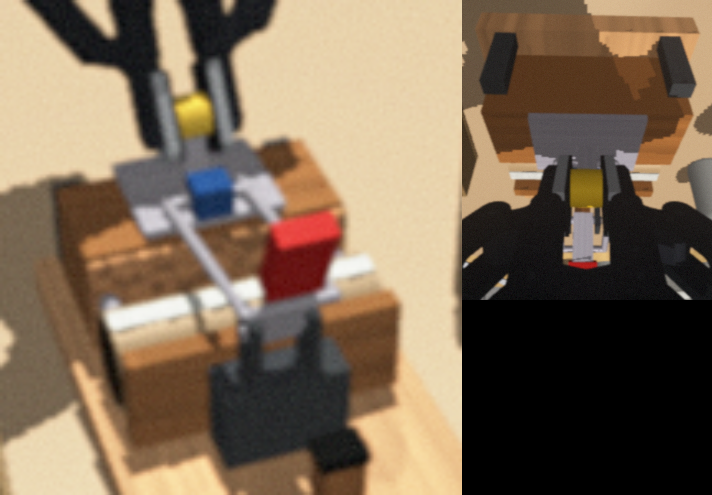

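```bash
python3 -m crank '[[0,0,0,0,0,0,0.35],[0,0,0,0,0,0,0.35],[0,0,0,0,0,0,0.35],[0,0,-10,0,0,0,0.35],[0,0,-25,0,0,0,0.35],[0,0,-30,0,0,0,0.35],[0,0,-25,0,0,0,0],[0,0,0,0,0,0,0]]'
python3 - <<'E'
from h import *
np.set_printoptions(precision=4,suppress=True)
c=arm.read_camera("side"); t=arm.read_camera("top")
s=cv2.resize(c["image"][170:320,230:370],None,fx=3.3,fy=3.3); tt=cv2.resize(t["image"][165:265,270:410],None,fx=2.3,fy=2.3)
tt=cv2.copyMakeBorder(tt,0,s.shape[0]-tt.shape[0],0,0,0)
cv2.imwrite("pics/w7.png",np.hstack([s,tt])[:,:,::-1])
for n in ["bar_mid","grip_mid","bail_knob"]:
    m=[(arm.mark_of(x,n) or [None])[0] for x in (c,t)]
    if all(m): print(n,[x["p"] for x in m],J(tri([ray(x,y["uv"]) for x,y in zip((c,t),m)])[0]))
T=cur(); print("tcp",J(T[:3,3]))
def target(q,rel,r,stand):
    d=np.array([-np.cos(q),np.sin(q)]); n=np.array([np.sin(q),np.cos(q)]); tl=-q+np.radians(rel)
    C=np.array([0,75])+r*d+5*n; x=np.array([np.cos(tl),np.sin(tl)]); z=np.array([np.sin(tl),-np.cos(tl)])
    P=C+11*x-stand*z; print("tilt",np.degrees(tl),"tcp",P); return pose(4.6,np.degrees(tl),W(*P))
B=target(1.18,23,52,25); plan(T,B,4)
E
```

```text
time_s: 15.32
tcp_pos: [0.5463, 0.0567, 0.1628]
tool_rot: [0.707, 0.652, -0.2, 0.186]
contact_force: [-0.8, -0.3, 0.1]
opening: 0.0001
gripper_force: 0.0
bar_mid [0.96, 0.62] [ 2.8 88.1 72. ]
grip_mid [0.73, 0.51] [  3.4 -14.5 126.3]
bail_knob [0.82, 0.97] [  0.7 110.3  96.2]
tcp [  0.2 141.5 160.1]
tilt -44.60901982543714 tcp [ 10.2026 135.0571]
4 x [-22.7  -0.   24.6] [-0.0007 -0.0558  0.0001] mm/row 33.5 deg/row 3.20
```

View pics/w7.png

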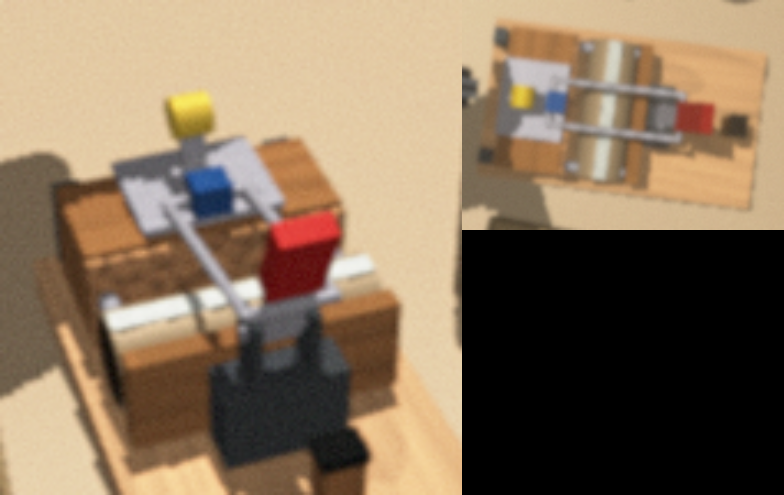

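```bash
python3 -m crank '[[-22.7,0,24.6,0,-0.0558,0,0],[-22.7,0,24.6,0,-0.0558,0,0],[-22.7,0,24.6,0,-0.0558,0,0],[-22.7,0,24.6,0,-0.0558,0,0],[0,0,0,0,0,0,0]]'
python3 - <<'E'
from h import *
T=cur(); print("tcp",J(T[:3,3]),"tilt",np.degrees(np.arcsin(T[:3,2]@U)))
for dq in (1,4): plan(T,rotabout(T,0,75,dq),1)
# approach along -n(q=1.18) 15 mm in tool axes
n=U*np.sin(1.18)+np.array([0,0,np.cos(1.18)]); print("10mm along -n:",-10*T[:3,:3].T@n)
E
```

```text
time_s: 16.35
tcp_pos: [0.5337, -0.0764, 0.1346]
tool_rot: [0.68, 0.627, -0.281, 0.256]
contact_force: [-0.1, 0.3, 1.0]
opening: -0.0
gripper_force: 0.0
tcp [ -0.6   9.2 134.6] tilt -44.604577086387295
1 x [-0.8  0.   0.6] [-0.      0.0175 -0.0001] mm/row 1.1 deg/row 1.00
1 x [-3.3  0.   2.6] [-0.      0.0698 -0.0003] mm/row 4.2 deg/row 4.00
10mm along -n: [-3.90793931  0.04338601  9.20467968]
```

```bash
python3 -m crank '[[0,0,10,0,0,0,0],[0,0,9,0,0,0,0],[0,0,0,0,0,0,0]]'
python3 -m crank '[[0,0,2,0,0,0,0],[0,0,0,0,0,0,0]]'
python3 -m crank '[[0,0,2,0,0,0,0],[0,0,0,0,0,0,0]]'
python3 -m crank '[[0,0,2,0,0,0,0],[0,0,0,0,0,0,0]]'
```

```text
time_s: 16.73
tcp_pos: [0.5333, -0.0885, 0.1217]
tool_rot: [0.68, 0.627, -0.28, 0.256]
contact_force: [-0.1, -1.1, -0.2]
opening: -0.0
gripper_force: 0.0
time_s: 16.98
tcp_pos: [0.5336, -0.0897, 0.121]
tool_rot: [0.68, 0.627, -0.279, 0.257]
contact_force: [-0.1, 0.5, 0.6]
opening: -0.0
gripper_force: 0.0
time_s: 17.23
tcp_pos: [0.5333, -0.0912, 0.1194]
tool_rot: [0.68, 0.627, -0.279, 0.257]
contact_force: [0.0, 0.5, 0.1]
opening: 0.0006
gripper_force: 0.0
time_s: 17.48
tcp_pos: [0.5331, -0.0927, 0.1179]
tool_rot: [0.68, 0.627, -0.279, 0.256]
contact_force: [-0.2, -0.6, 0.5]
opening: 0.0001
gripper_force: 0.0
```

```bash
python3 -m crank '[[-0.8,0,1.8,0,0,0,0],[0,0,0,0,0,0,0]]'
python3 -m crank '[[-0.8,0,1.8,0,0,0,0],[0,0,0,0,0,0,0]]'
python3 -m crank '[[-0.8,0,1.8,0,0,0,0],[0,0,0,0,0,0,0]]'
python3 - <<'E'
from h import *
T=cur(); print("corner",J((T@[-.011,0,0,1])[:3]))
E
```

```text
time_s: 17.73
tcp_pos: [0.533, -0.0946, 0.1173]
tool_rot: [0.68, 0.627, -0.279, 0.257]
contact_force: [0.7, -0.0, 0.5]
opening: -0.0001
gripper_force: 0.0
time_s: 17.98
tcp_pos: [0.533, -0.0962, 0.1168]
tool_rot: [0.68, 0.627, -0.279, 0.257]
contact_force: [-0.2, 0.4, 1.0]
opening: 0.0001
gripper_force: 0.6
time_s: 18.23
tcp_pos: [0.5328, -0.0981, 0.1161]
tool_rot: [0.68, 0.627, -0.279, 0.257]
contact_force: [-1.0, 2.9, 1.5]
opening: -0.0002
gripper_force: 1.5
corner [  0.3 -20.2 123.8]
```

```bash
python3 - <<'E'
from h import *
T=cur(); plan(T,rotabout(T,0,75,3),1)
E
```

```text
1 x [-1.  0.  2.] [-0.      0.0524 -0.0001] mm/row 2.2 deg/row 3.00
```

```bash
python3 -m crank '[[-1,0,2,0,0.0524,0,0],[-1,0,2,0,0.0524,0,0]]'
python3 -m crank '[[-1,0,2,0,0.0524,0,0],[-1,0,2,0,0.0524,0,0]]'
python3 -m crank '[[-1,0,2,0,0.0524,0,0],[-1,0,2,0,0.0524,0,0]]'
python3 - <<'E'
from h import *
T=cur(); print("corner",J((T@[-.011,0,0,1])[:3]),"tcp",J(T[:3,3]))
E
```

```text
time_s: 18.48
tcp_pos: [0.5324, -0.1017, 0.1142]
tool_rot: [0.694, 0.64, -0.242, 0.223]
contact_force: [-1.5, 5.3, 2.0]
opening: 0.0002
gripper_force: 2.7
time_s: 18.73
tcp_pos: [0.532, -0.1057, 0.1125]
tool_rot: [0.706, 0.651, -0.206, 0.189]
contact_force: [-2.8, 5.3, 4.0]
opening: -0.0004
gripper_force: 3.2
time_s: 18.98
tcp_pos: [0.5316, -0.1095, 0.1103]
tool_rot: [0.716, 0.66, -0.169, 0.154]
contact_force: [-2.5, 6.0, 4.7]
opening: 0.0001
gripper_force: 3.4
corner [ 1.000e-01 -3.380e+01  1.152e+02] tcp [ 1.000e-01 -2.390e+01  1.103e+02]
```

```bash
python3 -m crank '[[-1,0,2,0,0.0524,0,0],[-1,0,2,0,0.0524,0,0],[-1,0,2,0,0.0524,0,0]]'
python3 -m crank '[[-1,0,2,0,0.0524,0,0],[-1,0,2,0,0.0524,0,0],[-1,0,2,0,0.0524,0,0]]'
python3 - <<'E'
from h import *
T=cur(); print("corner",J((T@[-.011,0,0,1])[:3]),"tcp",J(T[:3,3]),"tilt",np.degrees(np.arcsin(T[:3,2]@U)))
plan(T,rotabout(T,0,75,3),1)
c=arm.read_camera("side");t=arm.read_camera("top");
for n in ["bar_mid","grip_mid"]:
    m=[(arm.mark_of(x,n) or [None])[0] for x in (c,t)]
    if all(m): print(n,[x["p"] for x in m],J(tri([ray(x,y["uv"]) for x,y in zip((c,t),m)])[0]))
s=cv2.resize(c["image"][170:320,230:370],None,fx=3.3,fy=3.3);cv2.imwrite("pics/w8.png",s[:,:,::-1])
E
```

```text
time_s: 19.35
tcp_pos: [0.5311, -0.1149, 0.1062]
tool_rot: [0.727, 0.67, -0.112, 0.102]
contact_force: [-4.3, 4.8, 5.4]
opening: -0.0003
gripper_force: 3.4
time_s: 19.73
tcp_pos: [0.5307, -0.1196, 0.1012]
tool_rot: [0.733, 0.676, -0.055, 0.049]
contact_force: [-3.9, 3.1, 5.2]
opening: -0.0004
gripper_force: 2.9
corner [ -0.  -44.9 102.8] tcp [ -0.  -34.  101.2] tilt -8.448591899921787
1 x [-1.  0.  2.] [ 0.      0.0524 -0.0001] mm/row 2.2 deg/row 3.00
bar_mid [0.75, 0.62] [ 2.  77.9 72.8]
```

View pics/w8.png

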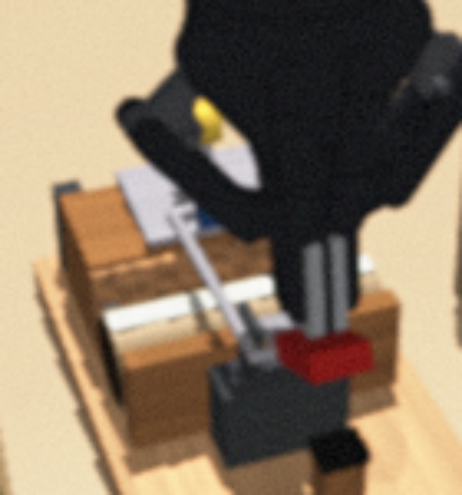

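```bash
python3 -m crank '[[-1,0,2,0,0.0524,0,0],[-1,0,2,0,0.0524,0,0],[-1,0,2,0,0.0524,0,0]]'
python3 -m crank '[[-1,0,2,0,0.0524,0,0],[-1,0,2,0,0.0524,0,0],[-0.5,0,1,0,0.0262,0,0]]'
python3 - <<'E'
from h import *
T=cur(); print("corner",J((T@[-.011,0,0,1])[:3]),"tcp",J(T[:3,3]),"tilt",np.degrees(np.arcsin(T[:3,2]@U)))
E
```

```text
time_s: 20.4
tcp_pos: [0.5309, -0.1229, 0.0952]
tool_rot: [0.735, 0.678, 0.003, -0.003]
contact_force: [-2.1, 1.4, 4.6]
opening: -0.0001
gripper_force: 2.1
time_s: 20.78
tcp_pos: [0.5306, -0.1255, 0.0895]
tool_rot: [0.734, 0.676, 0.051, -0.048]
contact_force: [-0.2, -0.7, 2.3]
opening: 0.0003
gripper_force: 1.2
corner [  0.3 -50.8  88. ] tcp [  0.3 -39.9  89.5] tilt 7.99302088948646
```

```bash
python3 -m crank '[[-0.6,0,1.5,0,0.02,0,0],[-0.6,0,1.5,0,0.02,0,0],[0,0,0,0,0,0,0]]'
python3 -m crank '[[-0.5,0,1.3,0,0.02,0,0],[0,0,0,0,0,0,0]]'
python3 -m crank '[[-0.2,0,1,0,0,0,0],[0,0,0,0,0,0,0]]'
python3 - <<'E'
from h import *
T=cur(); print("corner",J((T@[-.011,0,0,1])[:3]),"tcp",J(T[:3,3]),"tilt",np.degrees(np.arcsin(T[:3,2]@U)))
E
```

```text
time_s: 21.15
tcp_pos: [0.5304, -0.1261, 0.0863]
tool_rot: [0.732, 0.675, 0.065, -0.061]
contact_force: [-0.1, 0.2, 1.0]
opening: 0.0002
gripper_force: 0.1
time_s: 21.4
tcp_pos: [0.5303, -0.1263, 0.085]
tool_rot: [0.732, 0.674, 0.073, -0.068]
contact_force: [-0.4, -0.8, 0.3]
opening: -0.0001
gripper_force: 0.1
time_s: 21.65
tcp_pos: [0.5304, -0.1263, 0.0842]
tool_rot: [0.732, 0.674, 0.072, -0.068]
contact_force: [0.2, -0.0, -0.3]
opening: 0.0004
gripper_force: 0.0
corner [  0.1 -51.5  82. ] tcp [  0.1 -40.7  84.2] tilt 11.398873746847048
```

```bash
python3 -m crank '[[-0.2,0,1,0,0,0,0],[0,0,0,0,0,0,0]]'
python3 -m crank '[[-0.2,0,1,0,0,0,0],[0,0,0,0,0,0,0]]'
python3 -m crank '[[-0.1,0,0.7,0,0,0,0],[0,0,0,0,0,0,0]]'
```

```text
time_s: 21.9
tcp_pos: [0.5304, -0.1263, 0.0832]
tool_rot: [0.732, 0.674, 0.073, -0.068]
contact_force: [0.3, -0.7, -0.2]
opening: -0.0001
gripper_force: 0.1
time_s: 22.15
tcp_pos: [0.5304, -0.1263, 0.0821]
tool_rot: [0.732, 0.674, 0.073, -0.068]
contact_force: [0.6, -0.8, 0.6]
opening: 0.0
gripper_force: 0.0
time_s: 22.4
tcp_pos: [0.5304, -0.1263, 0.0816]
tool_rot: [0.732, 0.674, 0.073, -0.068]
contact_force: [-0.1, 0.0, 0.1]
opening: -0.0001
gripper_force: 0.2
```

```bash
for i in 1; do python3 -m crank '[[-0.1,0,0.7,0,0,0,0],[0,0,0,0,0,0,0]]'; done
python3 -m crank '[[-0.1,0,0.7,0,0,0,0],[0,0,0,0,0,0,0]]'
python3 -m crank '[[-0.1,0,0.7,0,0,0,0],[0,0,0,0,0,0,0]]'
python3 -m crank '[[-0.1,0,0.7,0,0,0,0],[0,0,0,0,0,0,0]]'
python3 - <<'E'
from h import *
T=cur(); print("corner",J((T@[-.011,0,0,1])[:3]),"tcp",J(T[:3,3]))
E
```

```text
time_s: 22.65
tcp_pos: [0.5306, -0.1263, 0.0813]
tool_rot: [0.732, 0.674, 0.073, -0.068]
contact_force: [-2.6, 0.4, 3.8]
opening: -0.0001
gripper_force: 2.2
time_s: 22.9
tcp_pos: [0.5306, -0.1263, 0.0811]
tool_rot: [0.732, 0.675, 0.073, -0.068]
contact_force: [-3.3, -0.3, 7.3]
opening: 0.0
gripper_force: 3.9
time_s: 23.15
tcp_pos: [0.5307, -0.1263, 0.0809]
tool_rot: [0.732, 0.675, 0.073, -0.067]
contact_force: [-5.0, 0.6, 11.8]
opening: -0.0002
gripper_force: 5.5
time_s: 23.4
tcp_pos: [0.5307, -0.1264, 0.0808]
tool_rot: [0.732, 0.675, 0.073, -0.067]
contact_force: [-6.2, 1.2, 13.6]
opening: -0.0001
gripper_force: 7.1
corner [  0.5 -51.5  78.6] tcp [  0.5 -40.7  80.8]
```

```bash
python3 -m crank '[[-0.1,-0.5,0.6,0,0,0,0],[0,0,0,0,0,0,0]]'
python3 -m crank '[[-0.1,0,0.4,0,0,0,0],[0,0,0,0,0,0,0]]'
```

```text
time_s: 23.65
tcp_pos: [0.5307, -0.1264, 0.0807]
tool_rot: [0.731, 0.675, 0.073, -0.067]
contact_force: [-6.7, 0.1, 16.2]
opening: 0.0002
gripper_force: 7.9
time_s: 23.9
tcp_pos: [0.5308, -0.1264, 0.0807]
tool_rot: [0.731, 0.675, 0.073, -0.067]
contact_force: [-6.6, 0.5, 18.4]
opening: 0.0003
gripper_force: 8.9
```

```bash
python3 -m crank '[[0,-0.2,0.3,0,0,0,0],[0,0,0,0,0,0,0],[0,0,0,0,0,0,0],[0,0,0,0,0,0,0],[0,0,0,0,0,0,0],[0,0,0,0,0,0,0]]'
python3 -m crank '[[0,0,0,0,0,0,0],[0,0,0,0,0,0,0],[0,0,0,0,0,0,0],[0,0,0,0,0,0,0],[0,0,0,0,0,0,0],[0,0,0,0,0,0,0],[0,0,0,0,0,0,0]]'
python3 -m crank '[[0.4,0,-2,0,0,0,0],[0,0,-6,0,0,0,0],[0,0,-30,0,0,0,0],[0,0,-50,0,0,0,0],[0,0,-50,0,0,0,0],[0,0,0,0,0,0,0]]'
python3 - <<'E'
from h import *
c=arm.read_camera("side");t=arm.read_camera("top")
for n in ["bar_mid","grip_mid","bail_knob","tube","glue","carton"]:
    m=[(arm.mark_of(x,n) or [None])[0] for x in (c,t)]
    if all(m): print(n,[x["p"] for x in m],J(tri([ray(x,y["uv"]) for x,y in zip((c,t),m)])[0]))
for P in [(.6685,-.0364,.0013),(.6609,-.1432,.003),(.3895,-.0147,-.001)]: print("before",J(P))
E
```

```text
time_s: 24.65
tcp_pos: [0.5307, -0.1264, 0.0806]
tool_rot: [0.731, 0.675, 0.074, -0.066]
contact_force: [-7.0, 1.2, 18.7]
opening: -0.0002
gripper_force: 9.4
time_s: 25.52
tcp_pos: [0.5308, -0.1264, 0.0806]
tool_rot: [0.731, 0.675, 0.074, -0.066]
contact_force: [-7.2, 0.3, 17.7]
opening: 0.0001
gripper_force: 9.4
time_s: 26.28
tcp_pos: [0.5292, -0.1541, 0.2173]
tool_rot: [0.732, 0.675, 0.074, -0.064]
contact_force: [1.0, -0.3, -0.3]
opening: 0.0
gripper_force: 0.0
bar_mid [0.7, 0.76] [ 4.3 79.2 74.8]
grip_mid [0.78, 0.82] [  1.4 -47.2  78.2]
bail_knob [0.93, 0.98] [  1.9  94.  102. ]
tube [0.75, 0.67] [131.4  64.   -0.7]
glue [0.62, 0.66] [129.7 -44.9   1.1]
carton [0.65, 0.65] [-151.3   63.4   -5.6]
before [130.6  60.    1.3]
before [131.6 -47.1   3. ]
before [-149.2   59.2   -1. ]
```

```bash
python3 -c "
from station import arm
print(arm.finish_job())"
```

```text
the job is handed in; nothing more can be done
None
```

The wire is hooked under the lip, and the lever is home with the jaw drawn about 8 mm. I bore on the lever at about 19 N for over a second, let go of everything, and handed the job in at about 27 s. The upright tube, glue bottle and egg carton still measure where they stood, to within about 5 mm.

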